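# Close up the filled coffee grinder and hold its dial at burst

### The arm

A 6-joint arm with a two-finger parallel gripper is mounted at the origin on a cart in front of the work surface, level with it; the furniture and walls round the work are solid. World frame = base frame: x ahead of the robot, y to its left, z up, the work surface at z = 0. Lengths are in m, angles in rad, forces in N, time in s.
With the tool pointing down it reaches from about 0.375 to 0.975 m from the base axis. Payload 3.8 kg.
Tool frame: the origin (TCP) lies between the finger pads; the fingertips stand 19 mm ahead of it and the grasp point (between the pads) is the TCP; z points along the fingers, y is the line along which they close (so a half turn about z gives the same grasp; the last joint's range is limited). The gripper opens to 85 mm and grips with 20 to 120 N. Pads are 22 mm wide; open, the fingers measure 114 mm over their backs; the gripper's body (76 mm by 85 mm) begins 54 mm behind the grasp point. The pads swing forward as they close: fully open they stand 13 mm farther back than shut.
Start: joints at [1.07, 0.264, 1.604, -0, 1.274, -0.037], TCP at [0.302, 0.604, 0.25] pointing down, gripper open.
Joint ranges: [-2.63, 2.63], [-0.94, 2.18], [0.31, 2.57], [-1.31, 4.45], [0, 2.66], [-2.55, 2.55]. Speed limits (rad/s): [2.57, 2.57, 3.14, 3.14, 3.14, 3.14].

### API

Orientations are given as a unit quaternion [w, x, y, z].
In Python, from rig import get_state, get_image, job_done gives the robot as it stands.
- The arm moves only by the tool play_rows, never from a script. Its argument "steps" is a list of rows, each an object with "delta_pos": the shift along the world's x, y, z in units of 50 mm (1.0 is 50 mm), a list of three; "turn": the turn about the world's z in rad. In form: [{"delta_pos": [x, y, z], "turn": turn}, ...]. A call has 1 to 5 rows; each row shifts and turns the commanded pose from where the row before left it; what a row does not reach is not made up. A row lasts 1/10 s, in which the tool goes at most 50 mm and 8.59 degrees, less where a joint would pass 70% of its speed; a pose out of reach is approached as far as the arm can. A call is refused whole if a number of a shift passes 1 or a number of a turn 0.15, either way. A call with a gripper value outside its range is refused whole. "hand" is the closure, from -1 (fully open) to 1 (shut), set as the call begins (left out, the last holds). The fingers move at their own pace and stop on an object; "force" is the grip in N (left out, the last holds). Time passes only in rows, so rows that do not move let the fingers close. It gives the time, the measured TCP pose, the force, the opening and the grip force at its end, in the units of the state.
- get_state(): the state, without advancing time (a new reading comes with each control period).
- get_image(name): name is "side" or "top" or "wrist"; returns a dict with "img" (384x512x3 uint8, red, green, blue), "range_z" (384x512 float32, m along the optical axis (not along the pixel's ray), 0 where there is no reading), "intrinsics" (3x3 intrinsics, pixels), "origin" and "orientation" of the camera in the world; the wrist camera has in their place "tool_from_camera" (4x4, takes a point from camera to tool coordinates, whose origin is the TCP and whose axes are the flange's). Camera axes: x right, y down, z forward; pixel columns grow to the right and rows downward; lengths in m; the calibration is good to about 2 mm. A picture is of the moment at which its call begins: read the wrist's pose just before it.
- job_done(): hands the job in; it is judged then, once.
The state is a dict: "clock": time; "q": joint angles; "dq": joint speeds; "tau": joint torques, N m; "ee_pos": TCP position; "tcp_rot": TCP orientation; "ft_force": force on the tool from outside, world axes, zero at the start; "torque": the same for the moment, N m; "grip_width": opening from 0.0 (shut) to 1.0 (fully open); "gripper_force": force on a finger pad.
Only numpy, scipy, OpenCV 4.12 (cv2) and the standard library are available. Lean on these libraries where they do the work, as an engineer would, in place of code of your own. Each camera call takes 0.05 s, during which the arm holds its last target. There are 200 camera calls.

### The job

The coffee grinder has just been filled with beans. Close it up, in either order: lower its round lid into the mouth of the hopper without dropping it, and push the grounds drawer fully home. Only then turn the dial clockwise, past the clicks at one and two dots, to the three-dot burst mark, which a spring pushes back from, and finish while still holding the dial there; leave the mug beside the grinder and the salt shaker where they stand.

Things in the scene. Friction and masses are not known exactly. Their poses are not given: they have to be found in the camera images.
- grinder: Coffee grinder, fixed to the worktop: low housing 140 mm deep (x), 200 wide (y), black deck 100 mm up. Origin: centre of its underside; its x points to its back (its front faces -x), y to its left, z up. Clear hopper with beans on the left of the deck (rim 150 mm up), dial on the right of the deck, grounds drawer in the lower left of the front.
- hopper_mouth (a point): Centre of the hopper's open mouth, at rim height (150 mm above the worktop). The mouth is round, 82 mm inside, 88 outside; axes as the grinder's. At grinder frame x 10, y 42 mm. The beans' surface lies 20 mm or more below the rim.
- hopper_lid: Loose round black lid, about 120 g, upright on the worktop left or right of the grinder. Origin: centre of its underside, z up. From below: plug 77 mm in diameter, 10 high, lower edge slanted (2.5 mm play in the mouth); disc 96 mm in diameter at height 10 to 17, rests on the rim; round knob 24 mm in diameter at height 17 to 50, to take it by. Seated, its origin is 10 mm below hopper_mouth.
- grinder_drawer (a joint): How far the grounds drawer stands out, m: 0 fully home (hard stop), 0.05 fully out; starts partly out. It slides along the grinder's x; pushing towards the grinder's +x shuts it; friction about 1 N, no latch, stays where it is left.
- drawer_pull (a point): Middle of the outer face of the drawer's bar handle, moves with the drawer; axes as the grinder's. Bar 74 mm long (y), 12 high, its middle 50 mm above the worktop, its face 24 mm out from the drawer's front panel (14 to 65 mm height). With the drawer home the bar's face is 26 mm out from the housing's front.
- grinder_dial (a joint): Angle of the dial, rad, growing clockwise seen from above, with raised marks on the round plate under it: 0 off (a bar), 0.4 one dot, 0.8 two dots, 1.2 three dots, end stop 1.25. Starts at 0. Notches hold it at 0, 0.4 and 0.8 (about 0.03 N m to get out of one); at three dots a return spring pushes it back with about 0.12 N m and it falls back to two dots if let go; light drag besides.
- dial_grip (a point): On the dial's upright axis, 126 mm above the worktop, middle of the bar grip; turns with the dial. Bar 44 mm long along the point's x, 12 thick along y, at 110 to 138 mm height, on a round skirt 49 mm in diameter; +x is the end with the white pointer line: at off 0.6 rad counter-clockwise from the grinder's +x, at three dots 0.6 rad clockwise. At grinder x -8, y -58 mm.
- mug: Bystander: white mug 74 mm across, 106 with the handle, 92 high, loose, on the side of the grinder where the lid is not. Origin at its underside, the axis of the cup 16 mm along its +y. (A second mug at the right-hand end of the worktop is fixed.)
- salt_shaker: Bystander: white salt shaker, 43 mm across, 73 high, at the back. Origin at the centre of its underside.

How it is judged:
By the outcome, as a careful person would: the job done as asked, in the order asked, and still so for the second after the job is handed in, while the arm keeps its last pose, push and grip.
It also fails if it takes over 62 s, if anything falls off the work surface, if the arm or the gripper's body presses on something with over 40 N, if the wrist force passes 120 N, or if a joint passes its speed limit or range.

## Working session

There is one attempt and no reset: what is moved stays moved. The work goes in short steps, Python scripts to look and compute and a tool call to move; the robot and the scene stay as the last step left them, time stands still between calls to the robot, and variables do not carry over. Pictures are saved under pics/ and viewed, at most 10 in all, crops included, and the job is handed in when it is done.

Besides the shell and the picture viewer there is one more tool, called by a JSON object that holds its "fn" and its "kwargs", one argument or row to a line. play_rows: Moves the arm, as the interface text tells. Its arguments: {"type":"object","properties":{"steps":{"type":"array"},"hand":{"type":"number"},"force":{"type":"number"}},"required":["steps"]}

```bash
mkdir -p pics; cat > h.py <<'E'
import numpy as np, cv2
from rig import get_state, get_image, job_done
from scipy.spatial.transform import Rotation as R
def rot(q): return R.from_quat([q[1],q[2],q[3],q[0]]).as_matrix()
def cloud(d):
    K=np.array(d["intrinsics"]);z=d["range_z"];v,u=np.mgrid[:384,:512]
    p=np.stack([(u-K[0,2])/K[0,0]*z,(v-K[1,2])/K[1,1]*z,z],-1)
    return p@rot(d["orientation"]).T+np.array(d["origin"])
def save(n,d): cv2.imwrite(f"pics/{n}.png",d["img"][...,::-1])
E
python3 - <<'E'
from h import *
print(get_state())
for n in("top","side"):
    d=get_image(n);save(n+"0",d);np.savez(n+"0.npz",**d);print(n,d["origin"],d["orientation"],d["intrinsics"])
a=cv2.imread("pics/top0.png");b=cv2.imread("pics/side0.png")
cv2.imwrite("pics/both.png",cv2.resize(np.vstack([a,b]),(400,600)))
E
```

```text
{'clock': 0.0, 'q': array([ 1.07010993e+00,  2.64762389e-01,  1.60542951e+00,  6.52333565e-08,
        1.27371725e+00, -3.69205499e-02]), 'dq': array([ 0.00146444,  0.00123655,  0.00094749, -0.00018032,  0.0013185 ,
        0.0002665 ]), 'tau': array([-1.28082531e-03, -5.15128005e+01, -3.67308497e+01, -3.42205085e-04,
        1.31091071e-02, -2.94793028e-05]), 'ee_pos': array([0.3016079 , 0.60306205, 0.2489258 ]), 'tcp_rot': array([-3.07635056e-04,  2.29810311e-01,  9.73234750e-01, -1.11664533e-03]), 'ft_force': array([-0.29166605,  0.38718837,  0.30913315]), 'torque': array([-0.00736067, -0.01848329,  0.02682332]), 'gripper_force': 0.0, 'grip_width': 1.0053383594983984}
top [0.35106542 0.17873985 1.04973964] [ 0.04421884 -0.69684257  0.71337507 -0.05959147] [[421.21517034   0.         252.39010389]
 [  0.         421.21517034 197.50210275]
 [  0.           0.           1.        ]]
side [ 0.26354011 -0.50624921  0.5964348 ] [-0.47107795  0.86652125 -0.14218339  0.08372792] [[377.0019105    0.         249.92688131]
 [  0.         377.0019105  193.35554267]
 [  0.           0.           1.        ]]
```

View pics/top0.png

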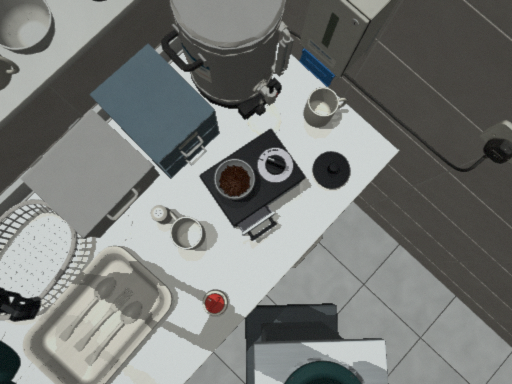

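View pics/side0.png

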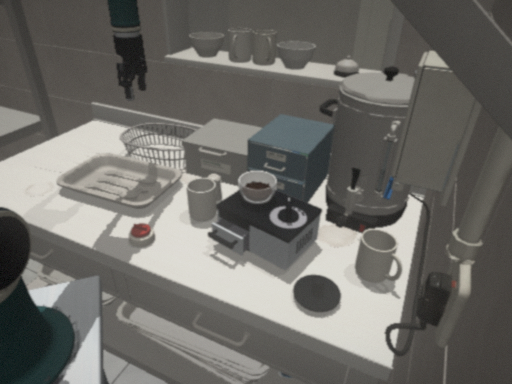

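The top view shows the hopper at (235,180), dial (275,165), drawer bar (262,228), lid (331,170), loose mug (187,234) and shaker (160,214). The side view agrees. Now I'll measure them and enlarge the grinder.

```bash
python3 - <<'E'
from h import *
d=dict(np.load("top0.npz"));P=cloud(d)
s=dict(np.load("side0.npz"));S=cloud(s)
for n,(u,v) in dict(hop=(235,180),dial=(275,165),bar=(262,228),lid=(331,170),knob=(334,168),lidedge=(320,180),mug=(187,234),shaker=(160,214),deck=(225,205),deckr=(295,180),fmug=(322,107),table=(300,230)).items(): print(n,P[v,u].round(3))
a=cv2.resize(d["img"][120:250,190:360],None,fx=4.6,fy=4.6,interpolation=cv2.INTER_CUBIC)[...,::-1]
cv2.imwrite("pics/crop.png",a)
# deck plane fit
m=(abs(P[...,2]-.1)<.004);m[:125]=0;m[235:]=0;m[:,:195]=0;m[:,310:]=0
r=cv2.minAreaRect(P[m][:,:2].astype(np.float32)*1000);print("deck rect",r,cv2.boxPoints(r))
# lid disc
m=(abs(P[...,2]-.017)<.004)&(np.hypot(*(np.mgrid[:384,:512][::-1]-np.array([331,170])[:,None,None]))<25)
print("lid",cv2.minEnclosingCircle(P[m][:,:2].astype(np.float32)*1000),P[m].mean(0),m.sum())
m=(P[...,2]>.04)&(np.hypot(*(np.mgrid[:384,:512][::-1]-np.array([331,170])[:,None,None]))<20)
print("knob",cv2.minEnclosingCircle(P[m][:,:2].astype(np.float32)*1000),P[m].mean(0),m.sum())
m=(P[...,2]>.144)&(P[...,2]<.156)&(np.hypot(*(np.mgrid[:384,:512][::-1]-np.array([235,180])[:,None,None]))<30)
print("rim",cv2.minEnclosingCircle(P[m][:,:2].astype(np.float32)*1000),cv2.fitEllipse(P[m][:,:2].astype(np.float32)*1000),m.sum())
m=(P[...,2]>.130)&(P[...,2]<.144)&(np.hypot(*(np.mgrid[:384,:512][::-1]-np.array([275,165])[:,None,None]))<16)
print("dial",cv2.minAreaRect(P[m][:,:2].astype(np.float32)*1000),P[m].mean(0),m.sum())
m=(P[...,2]>.045)&(P[...,2]<.062)&(np.hypot(*(np.mgrid[:384,:512][::-1]-np.array([262,226])[:,None,None]))<22)
print("bar",cv2.minAreaRect(P[m][:,:2].astype(np.float32)*1000),P[m].mean(0),m.sum())
E
```

```text
hop [0.528 0.195 0.128]
dial [0.561 0.104 0.124]
bar [0.429 0.132 0.002]
lid [ 0.562 -0.038  0.049]
knob [ 0.567 -0.045  0.052]
lidedge [ 0.544 -0.016  0.019]
mug [0.418 0.317 0.009]
shaker [0.461 0.371 0.073]
deck [0.476 0.219 0.099]
deckr [0.53  0.057 0.1  ]
fmug [ 0.737 -0.032  0.011]
table [0.421 0.037 0.002]
deck rect ((575.4882202148438, 177.01116943359375), (223.65704345703125, 203.45140075683594), 32.81316375732422) [[426.3775   201.90572 ]
 [536.6281    30.916588]
 [724.59894  152.11662 ]
 [614.3483   323.10574 ]]
lid ((571.5847778320312, -45.323665618896484), 48.14026641845703) [ 0.57026977 -0.04467198  0.01672785] 965
knob ((465.15423583984375, 62.69963836669922), 162.73175048828125) [ 0.5599805  -0.03378315  0.09711445] 84
rim ((527.5867919921875, 195.9098663330078), 43.905677795410156) ((527.102783203125, 195.9046173095703), (84.3586654663086, 84.72322845458984), 75.05342102050781) 198
dial ((566.7809448242188, 102.20519256591797), (42.86891555786133, 12.890664100646973), 68.15778350830078) [0.56586394 0.10253845 0.13725846] 112
bar ((431.7028503417969, 134.7086181640625), (47.49775695800781, 86.88660430908203), 47.3763427734375) [0.42508382 0.13432701 0.05508912] 194
```

View pics/crop.png

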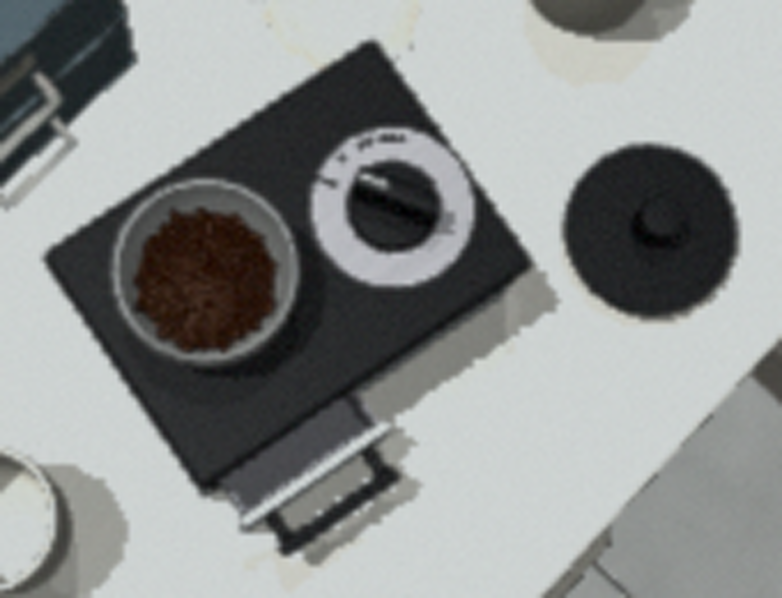

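The measurements agree: the hopper-to-dial distance is 102 mm against 101.6 expected, and both give a grinder origin of (0.542, 0.155) and yaw 0.575. The lid is at (0.571, -0.045). I'll go above the lid with the closing line at about -57°, which also suits the drawer.

{"fn": "play_rows", "kwargs": {
  "steps": [
    {"delta_pos": [0.36, -0.866, 0], "turn": -0.14},
    {"delta_pos": [0.36, -0.866, 0], "turn": -0.14},
    {"delta_pos": [0.36, -0.866, 0], "turn": -0.14},
    {"delta_pos": [0.36, -0.866, 0], "turn": -0.14},
    {"delta_pos": [0.36, -0.866, 0], "turn": -0.14}
  ],
  "hand": -1,
  "force": 40
}}

```text
clock: 0.6
ee_pos: [0.392, 0.3853, 0.2497]
tcp_rot: [-0.0, 0.552, 0.834, -0.0]
ft_force: [-0.3, 0.1, 1.1]
grip_width: 1.0
gripper_force: 0.0
```

{"fn": "play_rows", "kwargs": {
  "steps": [
    {"delta_pos": [0.36, -0.866, 0], "turn": -0.14},
    {"delta_pos": [0.36, -0.866, 0], "turn": -0.14},
    {"delta_pos": [0.36, -0.866, 0], "turn": -0.14},
    {"delta_pos": [0.36, -0.866, 0], "turn": -0.14},
    {"delta_pos": [0.36, -0.866, 0], "turn": -0.14}
  ]
}}

```text
clock: 1.1
ee_pos: [0.482, 0.1688, 0.25]
tcp_rot: [-0.0, 0.804, 0.594, -0.0]
ft_force: [0.9, -0.2, -0.0]
grip_width: 1.001
gripper_force: 0.0
```

{"fn": "play_rows", "kwargs": {
  "steps": [
    {"delta_pos": [0.36, -0.866, 0], "turn": -0.14},
    {"delta_pos": [0.36, -0.866, 0], "turn": -0.14},
    {"delta_pos": [0.36, -0.866, 0], "turn": -0.14},
    {"delta_pos": [0.36, -0.866, 0], "turn": -0.14},
    {"delta_pos": [0.36, -0.84, 0], "turn": -0.14}
  ]
}}

```text
clock: 1.6
ee_pos: [0.572, -0.0465, 0.2499]
tcp_rot: [-0.0, 0.959, 0.282, -0.0]
ft_force: [0.9, 0.3, 1.1]
grip_width: 1.0
gripper_force: 0.0
```

{"fn": "play_rows", "kwargs": {
  "steps": [
    {"delta_pos": [0, 0, 0], "turn": 0},
    {"delta_pos": [0, 0, 0], "turn": 0}
  ]
}}

```text
clock: 1.8
ee_pos: [0.5717, -0.0454, 0.2495]
tcp_rot: [-0.001, 0.959, 0.284, -0.001]
ft_force: [-1.0, 0.1, -0.3]
grip_width: 1.001
gripper_force: 0.0
```

```bash
python3 - <<'E'
from h import *
s=get_state();w=get_image("wrist");save("w1",w);np.savez("w1.npz",**w,p=s["ee_pos"],q=s["tcp_rot"])
Rt=rot(s["tcp_rot"]);print(s["clock"],s["ee_pos"],s["q"],"ydir",np.degrees(np.arctan2(Rt[1,1],Rt[0,1])),s["ft_force"])
K=w["intrinsics"];z=w["range_z"];v,u=np.mgrid[:384,:512]
c=np.stack([(u-K[0,2])/K[0,0]*z,(v-K[1,2])/K[1,1]*z,z,np.ones_like(z)],-1)
P=(c@np.array(w["tool_from_camera"]).T)[...,:3]@Rt.T+s["ee_pos"]
near=(np.hypot(P[...,0]-.571,P[...,1]+.045)<.07)&(z>.05)
for lo,hi in((.043,.056),(.012,.022)):
    m=near&(P[...,2]>lo)&(P[...,2]<hi);q=P[m]
    print(m.sum(),q.mean(0),cv2.minEnclosingCircle(q[:,:2].astype(np.float32)*1000) if m.sum() else 0)
E
```

```text
1.8 [ 0.57167074 -0.04541986  0.24949797] [-1.22987927e-01  7.44546936e-02  1.82519546e+00  4.96996564e-04
  1.24367028e+00  8.71383018e-01] ydir -56.98247463710118 [-1.02965657  0.11410146 -0.33000943]
319 [ 0.56952461 -0.04532844  0.0502333 ] ((568.9820556640625, -45.64973068237305), 11.810100555419922)
3876 [ 0.57059058 -0.04457264  0.01759287] ((568.7947387695312, -45.79739761352539), 47.902137756347656)
```

View pics/w1.png

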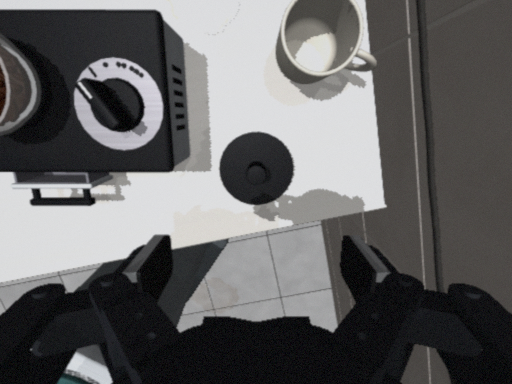

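The wrist view shows the lid's knob at (257,173). Both views agree on about (0.5695, -0.0455) with its top at 50 mm. Next: descend and grip.

{"fn": "play_rows", "kwargs": {
  "steps": [
    {"delta_pos": [-0.04, 0, -0.9], "turn": 0},
    {"delta_pos": [0, 0, -0.9], "turn": 0},
    {"delta_pos": [0, 0, -0.9], "turn": 0},
    {"delta_pos": [0, 0, -0.6], "turn": 0},
    {"delta_pos": [0, 0, -0.5], "turn": 0}
  ]
}}

```text
clock: 2.35
ee_pos: [0.5677, -0.0423, 0.0578]
tcp_rot: [-0.001, 0.958, 0.286, -0.002]
ft_force: [0.0, -0.6, -0.1]
grip_width: 1.005
gripper_force: 0.0
```

{"fn": "play_rows", "kwargs": {
  "steps": [
    {"delta_pos": [0, 0, -0.3], "turn": 0},
    {"delta_pos": [0, 0, -0.06], "turn": 0},
    {"delta_pos": [0, 0, 0], "turn": 0}
  ]
}}

```text
clock: 2.65
ee_pos: [0.5701, -0.0438, 0.0426]
tcp_rot: [-0.0, 0.958, 0.286, 0.0]
ft_force: [0.3, 0.5, -0.0]
grip_width: 0.997
gripper_force: 0.0
```

{"fn": "play_rows", "kwargs": {
  "steps": [
    {"delta_pos": [0, 0, 0], "turn": 0},
    {"delta_pos": [0, 0, 0], "turn": 0},
    {"delta_pos": [0, 0, 0], "turn": 0},
    {"delta_pos": [0, 0, 0], "turn": 0},
    {"delta_pos": [0, 0, 0], "turn": 0}
  ],
  "hand": 1,
  "force": 40
}}

```text
clock: 3.15
ee_pos: [0.5706, -0.0447, 0.0432]
tcp_rot: [0.0, 0.959, 0.285, 0.001]
ft_force: [-0.5, 0.8, 4.2]
grip_width: 0.27
gripper_force: 39.1
```

{"fn": "play_rows", "kwargs": {
  "steps": [
    {"delta_pos": [0, 0, 0], "turn": 0},
    {"delta_pos": [0, 0, 0], "turn": 0},
    {"delta_pos": [0, 0, 0], "turn": 0},
    {"delta_pos": [0, 0, 0], "turn": 0},
    {"delta_pos": [0, 0, 0], "turn": 0}
  ]
}}

```text
clock: 3.65
ee_pos: [0.5706, -0.0447, 0.0432]
tcp_rot: [0.0, 0.959, 0.285, 0.001]
ft_force: [-1.0, -0.6, 5.6]
grip_width: 0.265
gripper_force: 39.3
```

Gripped at 23 mm. I'll lift and carry it over the hopper.

{"fn": "play_rows", "kwargs": {
  "steps": [
    {"delta_pos": [0, 0, 0.3], "turn": 0},
    {"delta_pos": [0, 0, 0.6], "turn": 0},
    {"delta_pos": [0, 0, 0.9], "turn": 0},
    {"delta_pos": [0, 0, 0.9], "turn": 0},
    {"delta_pos": [0, 0, 0.9], "turn": 0}
  ]
}}

```text
clock: 4.15
ee_pos: [0.5691, -0.0444, 0.224]
tcp_rot: [-0.0, 0.959, 0.285, -0.0]
ft_force: [0.6, 0.4, -1.4]
grip_width: 0.268
gripper_force: 39.4
```

{"fn": "play_rows", "kwargs": {
  "steps": [
    {"delta_pos": [0, 0, 0.5], "turn": 0},
    {"delta_pos": [-0.04, 0.25, 0], "turn": 0},
    {"delta_pos": [-0.1, 0.55, 0], "turn": 0},
    {"delta_pos": [-0.12, 0.65, 0], "turn": 0},
    {"delta_pos": [-0.12, 0.7, 0], "turn": 0}
  ]
}}

```text
clock: 4.65
ee_pos: [0.549, 0.0641, 0.2451]
tcp_rot: [-0.001, 0.959, 0.284, -0.002]
ft_force: [0.7, 0.0, -1.3]
grip_width: 0.268
gripper_force: 39.4
```

{"fn": "play_rows", "kwargs": {
  "steps": [
    {"delta_pos": [-0.12, 0.7, 0], "turn": 0},
    {"delta_pos": [-0.12, 0.7, 0], "turn": 0},
    {"delta_pos": [-0.12, 0.65, 0], "turn": 0},
    {"delta_pos": [-0.1, 0.4, 0], "turn": 0},
    {"delta_pos": [-0.04, 0.2, 0], "turn": 0}
  ]
}}

```text
clock: 5.15
ee_pos: [0.5237, 0.1974, 0.245]
tcp_rot: [-0.0, 0.958, 0.286, -0.002]
ft_force: [0.5, 0.2, -1.6]
grip_width: 0.27
gripper_force: 39.4
```

{"fn": "play_rows", "kwargs": {
  "steps": [
    {"delta_pos": [0, 0, 0], "turn": 0},
    {"delta_pos": [0, 0, 0], "turn": 0},
    {"delta_pos": [0, 0, 0], "turn": 0}
  ]
}}

```text
clock: 5.45
ee_pos: [0.526, 0.1945, 0.2469]
tcp_rot: [0.0, 0.959, 0.284, -0.0]
ft_force: [-0.1, 0.4, -2.5]
grip_width: 0.265
gripper_force: 39.4
```

```bash
python3 - <<'E'
from h import *
s=get_state();d=get_image("top");e=get_image("side");w=get_image("wrist")
a=cv2.resize(d["img"][100:230,170:340],(400,300));b=cv2.resize(e["img"][120:270,180:380],(400,300));c=cv2.resize(w["img"],(400,300))
cv2.imwrite("pics/over.png",np.vstack([np.hstack([a,b]),np.hstack([c,c])])[...,::-1])
np.savez("w2.npz",**w,p=s["ee_pos"],q=s["tcp_rot"])
print(s["clock"],s["ee_pos"],s["ft_force"],s["grip_width"])
for n,dd in(("top",d),("side",e)):
    P=cloud(dd);m=(np.hypot(P[...,0]-.5275,P[...,1]-.196)<.06)&(P[...,2]>.205)&(P[...,2]<.235)
    q=P[m];print(n,m.sum(),np.histogram(q[:,2],bins=np.arange(.205,.236,.003))[0])
    if m.sum()>20:
        q=q[(q[:,2]>.218)&(q[:,2]<.230)]
        if len(q)>20:
            print(cv2.minEnclosingCircle(q[:,:2].astype(np.float32)*1000));A=np.c_[q[:,:2]-q[:,:2].mean(0),np.ones(len(q))];print(np.linalg.lstsq(A,q[:,2],rcond=None)[0])
            h=cv2.convexHull(q[:,:2].astype(np.float32)*1000)[:,0];print(h.round().tolist())
E
```

```text
5.45 [0.52598743 0.19447973 0.24686135] [-0.13312096  0.38370328 -2.4724352 ] 0.26502411540971155
top 768 [  0   0   1  10 256 442  51   2   4   2]
((518.9149169921875, 188.5816650390625), 46.73297119140625)
[ 0.00300221 -0.00081388  0.22073659]
[[550.0, 154.0], [516.0, 217.0], [505.0, 229.0], [501.0, 229.0], [494.0, 227.0], [490.0, 225.0], [486.0, 219.0], [482.0, 212.0], [480.0, 202.0], [480.0, 200.0], [479.0, 196.0], [479.0, 188.0], [481.0, 178.0], [483.0, 174.0], [487.0, 168.0], [493.0, 159.0], [501.0, 153.0], [505.0, 151.0], [511.0, 149.0], [521.0, 147.0], [527.0, 146.0], [529.0, 146.0], [538.0, 148.0], [544.0, 150.0], [548.0, 152.0]]
side 700 [ 24  16   0  27  56 504  20  16  16  21]
((526.41162109375, 191.25067138671875), 48.89279556274414)
[0.00345588 0.01262337 0.22176321]
[[572.0, 198.0], [571.0, 212.0], [565.0, 217.0], [517.0, 238.0], [514.0, 238.0], [506.0, 234.0], [494.0, 228.0], [487.0, 220.0], [482.0, 210.0], [478.0, 198.0], [478.0, 190.0], [478.0, 184.0], [479.0, 179.0], [480.0, 176.0], [481.0, 173.0], [487.0, 164.0], [493.0, 155.0], [503.0, 150.0], [514.0, 145.0], [521.0, 144.0], [530.0, 144.0], [535.0, 145.0], [540.0, 147.0], [549.0, 151.0], [558.0, 158.0], [563.0, 163.0], [570.0, 182.0], [572.0, 191.0]]
```

View pics/over.png

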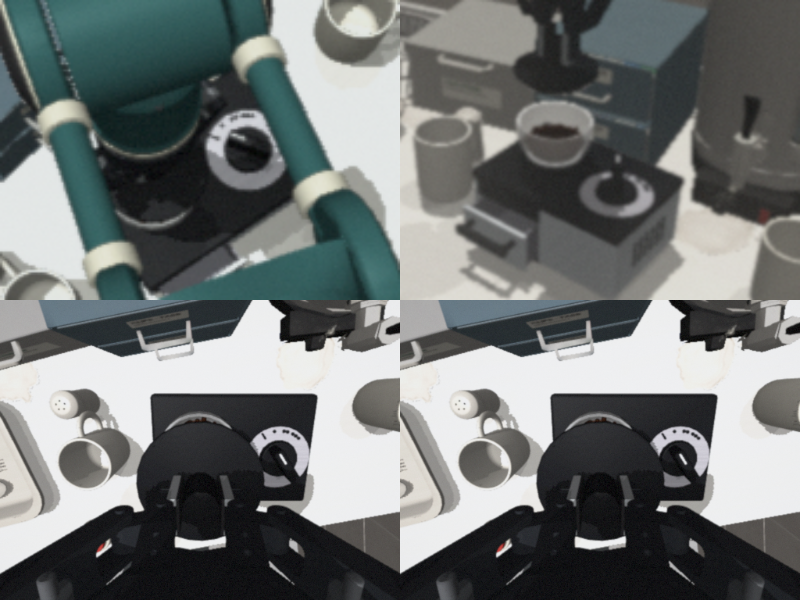

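The lid is held level over the hopper. I'll compare lid centre and rim centre within each camera.

```bash
python3 - <<'E'
from h import *
from scipy.optimize import least_squares
def fit(p,r): return least_squares(lambda c:np.hypot(*(p-c[:2]).T)-r,p.mean(0),loss="soft_l1",f_scale=1).x.round(1)
for n in("top","side"):
    P=cloud(dict(np.load(n+"0.npz")))
    m=(P[...,2]>.147)&(P[...,2]<.153)&(abs(np.hypot(P[...,0]-.5275,P[...,1]-.196)-.0425)<.006)
    print(n,"rim",m.sum(),fit(P[m][:,:2]*1000,42.5),P[m][:,2].mean())
    m=(abs(P[...,2]-.017)<.004)&(np.hypot(P[...,0]-.57,P[...,1]+.045)<.055)
    h=cv2.convexHull(P[m][:,:2].astype(np.float32)*1000)[:,0];print("lid0",fit(h,48))
    d=get_image(n);P=cloud(d)
    m=(abs(P[...,2]-.221)<.004)&(np.hypot(P[...,0]-.527,P[...,1]-.194)<.052)
    h=cv2.convexHull(P[m][:,:2].astype(np.float32)*1000)[:,0]
    r=np.hypot(*(h-[527,194]).T);print("lid",fit(h[r>45.5],48))
E
```

```text
top rim 176 [527.1 196. ] 0.1496487443610447
lid0 [571.1 -45.8]
lid [527.1 194.3]
side rim 171 [526.2 193.9] 0.1497846774006529
lid0 [570.  -47.2]
lid [525.5 192.2]
```

The lid needs a shift of about (+0.4, +1.7) mm. Lowering it slowly.

{"fn": "play_rows", "kwargs": {
  "steps": [
    {"delta_pos": [0.01, 0.035, -0.2], "turn": 0},
    {"delta_pos": [0, 0, -0.4], "turn": 0},
    {"delta_pos": [0, 0, -0.3], "turn": 0},
    {"delta_pos": [0, 0, -0.1], "turn": 0},
    {"delta_pos": [0, 0, 0], "turn": 0}
  ]
}}

```text
clock: 6.2
ee_pos: [0.5255, 0.1969, 0.1956]
tcp_rot: [0.0, 0.959, 0.285, -0.002]
ft_force: [-0.4, -0.1, -2.1]
grip_width: 0.268
gripper_force: 39.4
```

{"fn": "play_rows", "kwargs": {
  "steps": [
    {"delta_pos": [0, 0, -0.06], "turn": 0},
    {"delta_pos": [0, 0, -0.06], "turn": 0},
    {"delta_pos": [0, 0, -0.06], "turn": 0},
    {"delta_pos": [0, 0, 0], "turn": 0},
    {"delta_pos": [0, 0, 0], "turn": 0}
  ]
}}

```text
clock: 6.7
ee_pos: [0.5265, 0.1973, 0.1884]
tcp_rot: [-0.0, 0.959, 0.285, 0.0]
ft_force: [0.4, -0.3, -1.6]
grip_width: 0.268
gripper_force: 39.4
```

{"fn": "play_rows", "kwargs": {
  "steps": [
    {"delta_pos": [0, 0, -0.04], "turn": 0},
    {"delta_pos": [0, 0, -0.03], "turn": 0},
    {"delta_pos": [0, 0, -0.03], "turn": 0},
    {"delta_pos": [0, 0, 0], "turn": 0},
    {"delta_pos": [0, 0, 0], "turn": 0}
  ]
}}

```text
clock: 7.2
ee_pos: [0.5265, 0.1972, 0.1833]
tcp_rot: [-0.0, 0.959, 0.285, 0.0]
ft_force: [0.0, 0.5, -1.1]
grip_width: 0.268
gripper_force: 39.5
```

{"fn": "play_rows", "kwargs": {
  "steps": [
    {"delta_pos": [0, 0, -0.02], "turn": 0},
    {"delta_pos": [0, 0, -0.02], "turn": 0},
    {"delta_pos": [0, 0, 0], "turn": 0}
  ]
}}

```text
clock: 7.5
ee_pos: [0.5265, 0.1973, 0.1832]
tcp_rot: [0.0, 0.959, 0.285, 0.0]
ft_force: [-4.3, -1.7, 7.5]
grip_width: 0.269
gripper_force: 40.5
```

Contact at exactly the seated height, 0.183. Releasing and lifting.

{"fn": "play_rows", "kwargs": {
  "steps": [
    {"delta_pos": [0, 0, 0], "turn": 0},
    {"delta_pos": [0, 0, 0], "turn": 0},
    {"delta_pos": [0, 0, 0], "turn": 0},
    {"delta_pos": [0, 0, 0], "turn": 0},
    {"delta_pos": [0, 0, 0], "turn": 0}
  ],
  "hand": -0.3
}}

```text
clock: 8.0
ee_pos: [0.5264, 0.1972, 0.181]
tcp_rot: [-0.0, 0.959, 0.285, -0.0]
ft_force: [1.2, -0.7, 1.0]
grip_width: 0.647
gripper_force: 0.0
```

{"fn": "play_rows", "kwargs": {
  "steps": [
    {"delta_pos": [0, 0, 0.2], "turn": 0},
    {"delta_pos": [0, 0, 0.4], "turn": 0},
    {"delta_pos": [0, 0, 0.6], "turn": 0},
    {"delta_pos": [0, 0, 0.4], "turn": 0},
    {"delta_pos": [0, 0, 0], "turn": 0}
  ]
}}

```text
clock: 8.5
ee_pos: [0.5288, 0.198, 0.2662]
tcp_rot: [-0.0, 0.959, 0.285, 0.004]
ft_force: [1.2, 0.4, -0.0]
grip_width: 0.647
gripper_force: 0.0
```

```bash
python3 - <<'E'
from h import *
s=get_state();print(s["clock"],s["ee_pos"],s["q"],s["grip_width"])
c,n=np.cos(.575),np.sin(.575);G=np.array([[c,-n],[n,c]]);o=np.array([.542,.155])
for nm in("top","side"):
    P=cloud(dict(np.load(nm+"0.npz")));g=(P[...,:2]-o)@G*1000
    m=(g[...,0]<-75)&(g[...,0]>-160)&(abs(g[...,1])<110)&(P[...,2]>.046)&(P[...,2]<.062)
    q=g[m];f=q[:,0].min();b=q[q[:,0]<f+10]
    print(nm,"bar face gx",np.percentile(b[:,0],[0,5,50]),"gy",b[:,1].min(),b[:,1].max(),"world",o+G@[f/1000,np.mean([b[:,1].min(),b[:,1].max()])/1000])
e=get_image("side");np.savez("side1.npz",**e);P=cloud(e)
m=(abs(P[...,2]-.157)<.006)&(np.hypot(P[...,0]-.5265,P[...,1]-.196)<.055);print("lid z",np.median(P[m][:,2]),m.sum(),P[m].mean(0))
cv2.imwrite("pics/s1.png",cv2.resize(e["img"][120:270,180:380],(800,600))[...,::-1])
E
```

```text
8.5 [0.52882619 0.19801946 0.26619458] [3.14176142e-01 4.08824704e-02 1.82959442e+00 6.05948982e-06
 1.26303001e+00 1.30716962e+00] 0.6474060963779533
top bar face gx [-121.17531111 -120.86853937 -116.69799289] gy 10.972029098734838 83.78252289370708 world [0.4145452 0.1288593]
side bar face gx [-124.40476696 -122.73028983 -120.98046202] gy 9.750269112109759 82.96261542326502 world [0.41239023 0.12624633]
lid z 0.15770704193697357 670 [0.52234191 0.18573616 0.15749847]
```

View pics/s1.png

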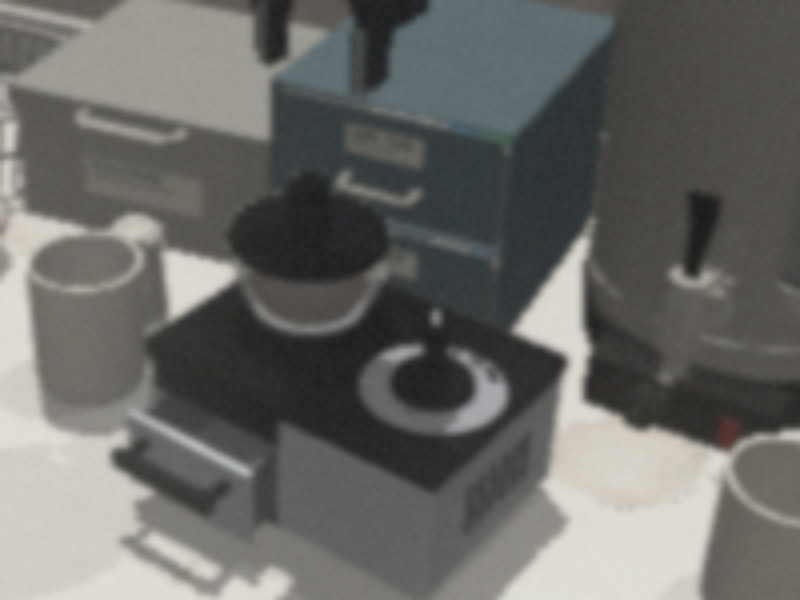

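The lid sits flat in the mouth (top at 157 mm). The drawer bar face is at grinder x ≈ -121, y ≈ 47, so the drawer is about 25 mm out. Going in front of the bar, gripper shut.

{"fn": "play_rows", "kwargs": {
  "steps": [
    {"delta_pos": [-0.3, -0.19, 0], "turn": 0},
    {"delta_pos": [-0.6, -0.37, 0], "turn": 0},
    {"delta_pos": [-0.7, -0.42, 0], "turn": 0},
    {"delta_pos": [-0.7, -0.42, 0], "turn": 0},
    {"delta_pos": [-0.38, -0.25, 0], "turn": 0}
  ],
  "hand": 1
}}

```text
clock: 9.05
ee_pos: [0.3891, 0.1135, 0.2593]
tcp_rot: [-0.0, 0.959, 0.285, -0.002]
ft_force: [0.7, 0.2, 0.2]
grip_width: 0.003
gripper_force: 0.0
```

{"fn": "play_rows", "kwargs": {
  "steps": [
    {"delta_pos": [0, 0, 0], "turn": 0},
    {"delta_pos": [0, 0, -0.4], "turn": 0},
    {"delta_pos": [0, 0, -0.7], "turn": 0},
    {"delta_pos": [0, 0, -0.7], "turn": 0},
    {"delta_pos": [0, 0, -0.7], "turn": 0}
  ]
}}

```text
clock: 9.55
ee_pos: [0.3929, 0.1151, 0.1346]
tcp_rot: [-0.0, 0.959, 0.285, 0.0]
ft_force: [-0.3, 0.8, -0.0]
grip_width: -0.002
gripper_force: 0.0
```

{"fn": "play_rows", "kwargs": {
  "steps": [
    {"delta_pos": [0, 0, -0.7], "turn": 0},
    {"delta_pos": [0, 0, -0.6], "turn": 0},
    {"delta_pos": [0, 0, -0.32], "turn": 0},
    {"delta_pos": [0, 0, 0], "turn": 0},
    {"delta_pos": [0, 0, 0], "turn": 0}
  ]
}}

```text
clock: 10.05
ee_pos: [0.3925, 0.1149, 0.0549]
tcp_rot: [-0.0, 0.959, 0.285, -0.001]
ft_force: [-0.2, 0.7, 0.2]
grip_width: -0.001
gripper_force: 0.0
```

{"fn": "play_rows", "kwargs": {
  "steps": [
    {"delta_pos": [0, 0, 0.12], "turn": 0},
    {"delta_pos": [0.134, 0.087, 0], "turn": 0},
    {"delta_pos": [0.134, 0.087, 0], "turn": 0},
    {"delta_pos": [0.134, 0.087, 0], "turn": 0},
    {"delta_pos": [0.134, 0.087, 0], "turn": 0}
  ]
}}

```text
clock: 10.55
ee_pos: [0.4202, 0.1326, 0.0617]
tcp_rot: [0.0, 0.959, 0.285, 0.0]
ft_force: [-1.2, -1.3, -0.1]
grip_width: 0.0
gripper_force: 0.5
```

{"fn": "play_rows", "kwargs": {
  "steps": [
    {"delta_pos": [0.05, 0.033, 0], "turn": 0},
    {"delta_pos": [0.05, 0.033, 0], "turn": 0},
    {"delta_pos": [0, 0, 0], "turn": 0}
  ]
}}

```text
clock: 10.85
ee_pos: [0.4239, 0.1354, 0.061]
tcp_rot: [0.0, 0.959, 0.285, -0.001]
ft_force: [-2.0, -1.8, 2.1]
grip_width: 0.003
gripper_force: 0.9
```

{"fn": "play_rows", "kwargs": {
  "steps": [
    {"delta_pos": [0.034, 0.022, 0], "turn": 0},
    {"delta_pos": [0.034, 0.022, 0], "turn": 0},
    {"delta_pos": [0, 0, 0], "turn": 0}
  ]
}}

```text
clock: 11.15
ee_pos: [0.4239, 0.1357, 0.0603]
tcp_rot: [0.001, 0.958, 0.285, -0.005]
ft_force: [-9.3, -7.5, 9.6]
grip_width: -0.002
gripper_force: 6.0
```

{"fn": "play_rows", "kwargs": {
  "steps": [
    {"delta_pos": [0.034, 0.022, 0], "turn": 0},
    {"delta_pos": [0.034, 0.022, 0], "turn": 0},
    {"delta_pos": [0, 0, 0], "turn": 0}
  ]
}}

```text
clock: 11.45
ee_pos: [0.4239, 0.1361, 0.0594]
tcp_rot: [0.001, 0.958, 0.286, -0.009]
ft_force: [-16.6, -14.6, 15.5]
grip_width: -0.003
gripper_force: 10.9
```

It stopped near the home position but with an upward force. I'll back off and look before trusting it.

{"fn": "play_rows", "kwargs": {
  "steps": [
    {"delta_pos": [-0.15, -0.1, 0.04], "turn": 0},
    {"delta_pos": [-0.25, -0.17, 0], "turn": 0},
    {"delta_pos": [0, 0, 0], "turn": 0}
  ]
}}

```text
clock: 11.75
ee_pos: [0.4093, 0.1256, 0.0629]
tcp_rot: [-0.0, 0.959, 0.285, -0.0]
ft_force: [0.0, 0.1, -0.1]
grip_width: -0.0
gripper_force: 0.0
```

```bash
python3 - <<'E'
from h import *
s=get_state();print(s["ee_pos"],s["ft_force"])
c,n=np.cos(.575),np.sin(.575);G=np.array([[c,-n],[n,c]]);o=np.array([.542,.155])
e=get_image("side");w=get_image("wrist");P=cloud(e);g=(P[...,:2]-o)@G*1000
for y in (15,25,35,65,75,80):
    for lo,hi in((.02,.042),(.046,.062)):
        m=(abs(g[...,1]-y)<3)&(P[...,2]>lo)&(P[...,2]<hi)&(g[...,0]<-60)&(g[...,0]>-135)
        if m.sum(): print(y,lo,m.sum(),np.percentile(g[m][:,0],[5,50,95]).round(1))
m=(g[...,1]<-20)&(g[...,1]>-80)&(P[...,2]>.02)&(P[...,2]<.08)&(abs(g[...,0]+70)<12);print("front",np.median(g[m][:,0]))
a=cv2.resize(e["img"][160:285,190:340],(640,533));cv2.imwrite("pics/dr.png",a[...,::-1])
E
```

```text
[0.40934923 0.12562025 0.06287248] [ 0.03508204  0.10847485 -0.08145234]
15 0.02 17 [-74.8 -73.5 -71.2]
15 0.046 37 [-97.1 -82.5 -72.5]
25 0.02 8 [-73.5 -73.1 -72.4]
25 0.046 19 [-97.5 -92.4 -72.8]
35 0.02 1 [-72.1 -72.1 -72.1]
35 0.046 41 [-133.1  -97.3  -72.5]
65 0.046 6 [-73.9 -72.9 -72.5]
75 0.02 1 [-74.3 -74.3 -74.3]
front -70.7141199193718
```

View pics/dr.png

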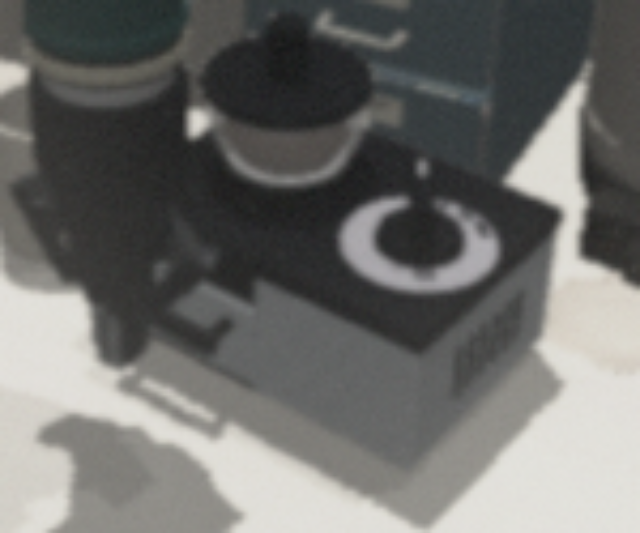

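The drawer panel stands 2.3 mm proud, against 2 mm when home, and the bar face is at -97, so the drawer is shut. Now to the dial: rise, move, turn +0.60 rad, half open.

{"fn": "play_rows", "kwargs": {
  "steps": [
    {"delta_pos": [0, 0, 0.6], "turn": 0},
    {"delta_pos": [0, 0, 0.8], "turn": 0},
    {"delta_pos": [0, 0, 0.8], "turn": 0},
    {"delta_pos": [0, 0, 0.8], "turn": 0},
    {"delta_pos": [0, 0, 0.5], "turn": 0}
  ],
  "hand": 0
}}

```text
clock: 12.35
ee_pos: [0.4131, 0.1271, 0.2423]
tcp_rot: [0.0, 0.959, 0.285, 0.003]
ft_force: [0.8, -0.2, -0.1]
grip_width: 0.496
gripper_force: 0.0
```

{"fn": "play_rows", "kwargs": {
  "steps": [
    {"delta_pos": [0.5, -0.07, 0], "turn": 0.12},
    {"delta_pos": [0.7, -0.1, 0], "turn": 0.12},
    {"delta_pos": [0.75, -0.11, 0], "turn": 0.12},
    {"delta_pos": [0.7, -0.1, 0], "turn": 0.12},
    {"delta_pos": [0.49, -0.08, 0], "turn": 0.12}
  ]
}}

```text
clock: 12.85
ee_pos: [0.571, 0.1034, 0.2385]
tcp_rot: [0.0, 0.83, 0.557, 0.001]
ft_force: [-0.1, -0.5, -0.3]
grip_width: 0.502
gripper_force: 0.0
```

{"fn": "play_rows", "kwargs": {
  "steps": [
    {"delta_pos": [0, 0, 0], "turn": 0},
    {"delta_pos": [0, 0, 0], "turn": 0},
    {"delta_pos": [0, 0, 0], "turn": 0}
  ]
}}

```text
clock: 13.15
ee_pos: [0.5673, 0.1036, 0.2381]
tcp_rot: [-0.0, 0.832, 0.555, -0.0]
ft_force: [-0.4, -0.3, -1.1]
grip_width: 0.499
gripper_force: 0.0
```

```bash
python3 - <<'E'
from h import *
s=get_state();w=get_image("wrist");save("w3",w)
Rt=rot(s["tcp_rot"]);print(s["clock"],s["ee_pos"],s["q"],"ydir",np.degrees(np.arctan2(Rt[1,1],Rt[0,1])),s["grip_width"])
K=w["intrinsics"];z=w["range_z"];v,u=np.mgrid[:384,:512]
c=np.stack([(u-K[0,2])/K[0,0]*z,(v-K[1,2])/K[1,1]*z,z,np.ones_like(z)],-1)
P=(c@np.array(w["tool_from_camera"]).T)[...,:3]@Rt.T+s["ee_pos"]
m=(np.hypot(P[...,0]-.567,P[...,1]-.102)<.03)&(P[...,2]>.131)&(P[...,2]<.146)&(z>.05)
print(m.sum(),P[m].mean(0),cv2.minAreaRect(P[m][:,:2].astype(np.float32)*1000))
E
```

```text
13.15 [0.56733672 0.10363826 0.2380684 ] [1.37368943e-01 8.77523219e-02 1.83228717e+00 2.34310165e-04
 1.22224654e+00 5.31148589e-01] ydir -22.56650448443929 0.4987497727091075
706 [0.56484414 0.1035724  0.13858894] ((564.4613037109375, 102.47781372070312), (43.601829528808594, 11.131958961486816), 67.05751037597656)
```

View pics/w3.png

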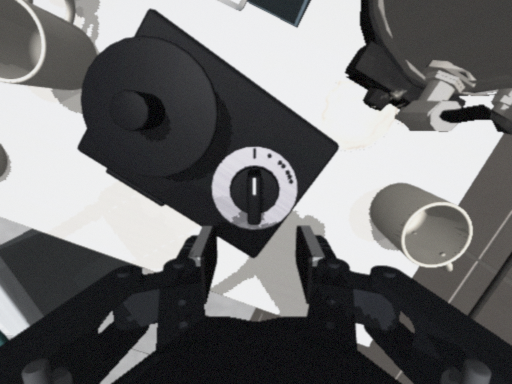

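The wrist view shows the dial bar at (254,190), upright between the fingers, so it is aligned with the closing line. Lowering and gripping.

{"fn": "play_rows", "kwargs": {
  "steps": [
    {"delta_pos": [-0.03, -0.02, -0.3], "turn": 0},
    {"delta_pos": [0, 0, -0.6], "turn": 0},
    {"delta_pos": [0, 0, -0.6], "turn": 0},
    {"delta_pos": [0, 0, -0.4], "turn": 0},
    {"delta_pos": [0, 0, -0.18], "turn": 0}
  ]
}}

```text
clock: 13.7
ee_pos: [0.5635, 0.1021, 0.1308]
tcp_rot: [-0.001, 0.832, 0.555, -0.002]
ft_force: [-0.5, -0.1, 0.0]
grip_width: 0.498
gripper_force: 0.0
```

{"fn": "play_rows", "kwargs": {
  "steps": [
    {"delta_pos": [0, 0, 0], "turn": 0},
    {"delta_pos": [0, 0, 0], "turn": 0}
  ]
}}

```text
clock: 13.9
ee_pos: [0.5668, 0.1025, 0.1349]
tcp_rot: [0.0, 0.832, 0.555, 0.0]
ft_force: [-0.0, -0.2, -0.2]
grip_width: 0.502
gripper_force: 0.0
```

{"fn": "play_rows", "kwargs": {
  "steps": [
    {"delta_pos": [0, 0, 0], "turn": 0},
    {"delta_pos": [0, 0, 0], "turn": 0},
    {"delta_pos": [0, 0, 0], "turn": 0},
    {"delta_pos": [0, 0, 0], "turn": 0},
    {"delta_pos": [0, 0, 0], "turn": 0}
  ],
  "hand": 1,
  "force": 60
}}

```text
clock: 14.4
ee_pos: [0.5654, 0.1034, 0.1361]
tcp_rot: [-0.001, 0.832, 0.555, -0.0]
ft_force: [-8.2, 3.5, 8.3]
grip_width: 0.126
gripper_force: 60.3
```

```bash
python3 -c "
from h import *
s=get_state();print(s['clock'],s['ee_pos'],s['q'],s['ft_force'],s['torque'],s['grip_width'])"
```

```text
14.4 [0.56542405 0.10340666 0.13606096] [0.13632633 0.17526737 1.93324546 0.00248942 1.03499116 0.52857487] [-8.15759641  3.50764551  8.31835709] [ 0.49932253  1.25043489 -0.10400463] 0.12580019619744426
```

{"fn": "play_rows", "kwargs": {
  "steps": [
    {"delta_pos": [-0.03, 0.012, 0.03], "turn": 0},
    {"delta_pos": [0, 0, 0], "turn": -0.05},
    {"delta_pos": [0, 0, 0], "turn": -0.1},
    {"delta_pos": [0, 0, 0], "turn": -0.1},
    {"delta_pos": [0, 0, 0], "turn": -0.1}
  ]
}}

```text
clock: 14.9
ee_pos: [0.5658, 0.1031, 0.1361]
tcp_rot: [0.0, 0.916, 0.4, 0.001]
ft_force: [2.2, 0.7, -3.5]
grip_width: 0.124
gripper_force: 59.6
```

{"fn": "play_rows", "kwargs": {
  "steps": [
    {"delta_pos": [0, 0, 0], "turn": -0.05},
    {"delta_pos": [0, 0, 0], "turn": 0},
    {"delta_pos": [0, 0, 0], "turn": 0}
  ]
}}

```text
clock: 15.2
ee_pos: [0.5659, 0.103, 0.1362]
tcp_rot: [0.0, 0.925, 0.38, 0.001]
ft_force: [2.5, 0.6, -3.0]
grip_width: 0.125
gripper_force: 59.5
```

```bash
python3 -c "
from h import *
s=get_state();Rt=rot(s['tcp_rot']);print(s['clock'],s['ee_pos'],s['q'],s['ft_force'],s['torque'],s['grip_width'],np.degrees(np.arctan2(Rt[1,1],Rt[0,1])))"
```

```text
15.2 [0.56591586 0.1030007  0.13616111] [ 1.36771802e-01  1.73622503e-01  1.93498373e+00 -7.60207155e-05
  1.03094200e+00  9.28549620e-01] [ 2.52664522  0.6293723  -3.04917299] [ 0.06547197 -0.47795151  0.04808053] 0.1250916283542056 -45.363350689836174
```

Smooth, at one dot (0.40 rad turned). Continuing through two dots to the burst mark.

{"fn": "play_rows", "kwargs": {
  "steps": [
    {"delta_pos": [0, 0, 0], "turn": -0.08},
    {"delta_pos": [0, 0, 0], "turn": -0.08},
    {"delta_pos": [0, 0, 0], "turn": -0.08},
    {"delta_pos": [0, 0, 0], "turn": -0.08},
    {"delta_pos": [0, 0, 0], "turn": -0.08}
  ]
}}

```text
clock: 15.7
ee_pos: [0.5664, 0.1023, 0.1362]
tcp_rot: [0.001, 0.982, 0.187, 0.001]
ft_force: [4.0, -2.0, -4.2]
grip_width: 0.127
gripper_force: 59.4
```

{"fn": "play_rows", "kwargs": {
  "steps": [
    {"delta_pos": [0, 0, 0], "turn": -0.08},
    {"delta_pos": [0, 0, 0], "turn": -0.08},
    {"delta_pos": [0, 0, 0], "turn": -0.08},
    {"delta_pos": [0, 0, 0], "turn": -0.08},
    {"delta_pos": [0, 0, 0], "turn": -0.08}
  ]
}}

```text
clock: 16.2
ee_pos: [0.5665, 0.1015, 0.1362]
tcp_rot: [0.001, 1.0, -0.012, 0.002]
ft_force: [4.3, -3.9, -3.9]
grip_width: 0.127
gripper_force: 59.4
```

{"fn": "play_rows", "kwargs": {
  "steps": [
    {"delta_pos": [0, 0, 0], "turn": -0.02},
    {"delta_pos": [0, 0, 0], "turn": 0},
    {"delta_pos": [0, 0, 0], "turn": 0},
    {"delta_pos": [0, 0, 0], "turn": 0}
  ]
}}

```text
clock: 16.6
ee_pos: [0.5665, 0.1015, 0.1362]
tcp_rot: [0.001, 1.0, -0.02, 0.002]
ft_force: [4.8, -4.2, -3.4]
grip_width: 0.123
gripper_force: 59.4
```

```bash
python3 - <<'E'
from h import *
s=get_state();Rt=rot(s['tcp_rot']);print(s['clock'],s['ee_pos'],s['q'],s['ft_force'],s['torque'],s['grip_width'],np.degrees(np.arctan2(Rt[1,1],Rt[0,1])))
e=get_image("side");w=get_image("wrist");a=cv2.resize(w["img"],(400,300));b=cv2.resize(e["img"][120:285,180:400],(400,300))
cv2.imwrite("pics/end.png",np.vstack([cv2.resize(e["img"][160:260,210:343],(600,450))])[...,::-1]);cv2.imwrite("pics/end2.png",np.hstack([a,b])[...,::-1])
E
```

```text
16.6 [0.56646896 0.10146414 0.13615106] [ 0.13559417  0.17380125  1.93479695 -0.00334198  1.03028884  1.74841627] [ 4.75584834 -4.16251388 -3.35165489] [-0.71147829 -0.69408564  0.17624074] 0.12299738930806237 -92.30980394083583
```

View pics/end2.png

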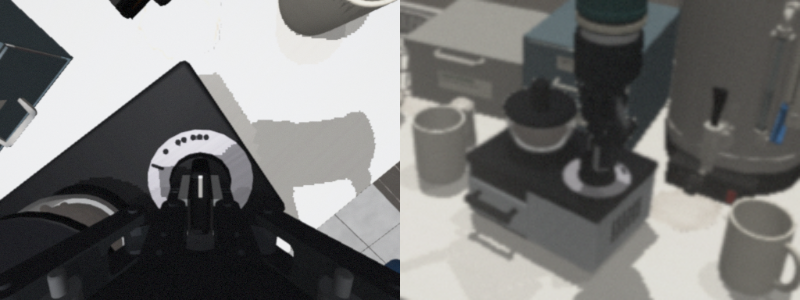

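The white pointer at (200,185) lines up with the three dots at (200,137) in the left panel. The wrist has turned 1.217 rad against the spring, the lid is level and the drawer is shut. One last lid and drawer check by depth, then hand in.

```bash
python3 - <<'E'
from h import *
e=get_image("side");P=cloud(e)
m=(abs(P[...,2]-.157)<.008)&(np.hypot(P[...,0]-.5265,P[...,1]-.196)<.05)
q=P[m];A=np.c_[q[:,:2]-q[:,:2].mean(0),np.ones(len(q))];k=np.linalg.lstsq(A,q[:,2],rcond=None)[0]
c,n=np.cos(.575),np.sin(.575);G=np.array([[c,-n],[n,c]]);g=(P[...,:2]-[.542,.155])@G*1000
b=(abs(g[...,1]-47)<33)&(P[...,2]>.046)&(P[...,2]<.058)&(g[...,0]<-85)&(g[...,0]>-130)
f=np.percentile(g[b][:,0],5);print(k,m.sum(),"bar",f,b.sum())
if abs(k[2]-.157)<.003 and f>-99.5: print(job_done())
E
```

```text
[0.00771959 0.02237062 0.15744495] 685 bar -98.26717927687567 137
the job is handed in; nothing more can be done
None
```

The job is handed in: the lid is seated in the hopper, the drawer is shut as closely as the cameras could tell (within about 1–2 mm), and the dial is held at three dots; the verdict was not shown to me.

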